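# Seat a sleeve in the V-gauge and hold it down for a reading

## Robot

A 6-joint arm with a two-finger parallel gripper is mounted at the origin on the work surface. World frame = base frame: x ahead of the robot, y to its left, z up, the work surface at z = 0. Lengths are in m, angles in rad, forces in N, time in s.
With the tool pointing down it reaches from about 0.25 to 0.775 m from the base axis. Payload 4 kg.
Tool frame: the origin (TCP) lies midway between the tips of the shut fingers; the grasp point (between the pads) lies 19 mm behind it; z points along the fingers, x is the direction in which the jaws open and shut, and the axes are right-handed (so a half turn about z gives the same grasp; the last joint's range is limited). The gripper opens to 94 mm and grips with 3 to 60 N. Pads are 16 mm wide; open, the fingers measure 119 mm over their backs; the gripper's body (75 mm by 177 mm) begins 78 mm behind the grasp point.
Start: joints at [1.136, 0.087, 1.371, -0, 1.684, -0.103], TCP at [0.179, 0.52, 0.206] pointing down, gripper open.
Joint ranges: [-3.1, 3.1], [-0.76, 2.03], [0.27, 2.55], [-1.08, 4.22], [0.17, 2.65], [-2.57, 2.57]. Speed limits (rad/s): [2.79, 2.79, 3.14, 3.14, 3.14, 3.14].

## Interface

Orientations are given as [roll, pitch, yaw] about the fixed x, y, z axes, in that order (R = Rz(yaw) Ry(pitch) Rx(roll)).
In Python, from bench import robot gives the robot as it stands.
- The arm moves only by the shell command python3 -m handwheel 'ROWS'. ROWS is a JSON object of lists of equal length, an entry for each row: "delta_pos": the shift along the tool's x, y, z in mm, a list of three; "rotation": the turn, a rotation vector about the tool's x, y, z in rad, a list of three; "claw": the closure, from -1 (fully open) to 1 (shut). In form: {"delta_pos": [[tx, ty, tz], ...], "rotation": [[wx, wy, wz], ...], "claw": [claw, ...]}. A call has exactly 8 rows; each row shifts and turns the commanded pose from where the row before left it, along the tool's axes as they then stand; what a row does not reach is not made up. A row lasts 1/8 s, in which the tool goes at most 62.5 mm and 10.7 degrees, less where a joint would pass 70% of its speed; a pose out of reach is approached as far as the arm can. A call with a gripper value outside its range is refused whole. The fingers move at their own pace and stop on an object; the grip force is fixed at half the most. Time passes only in rows, so rows that do not move let the fingers close, or fill a call up. It gives the time, the measured TCP pose, the force and the opening at its end, in the units of the state.
- robot.get_obs(): the state, without advancing time (a new reading comes with each control period).
- robot.snapshot(name): name is "side" or "top"; returns a dict with "color" (384x512x3 uint8, red, green, blue), "intrinsics" (3x3 intrinsics, pixels), "k1" (the pictures are not rectified: a ray, as slopes to the right and down, at radius r is drawn at 1 + k1 r^2 times it, then the intrinsics apply), "eye" and "rotation" of the camera in the world. Camera axes: x right, y down, z forward; pixel columns grow to the right and rows downward; lengths in m; the calibration is good to about 2 mm. A picture is of the moment at which its call begins. There is no depth.
- robot.close_job(): hands the job in, once; it reports no verdict.
The state is a dict: "time": time; "joint_positions": joint angles; "qvel": joint speeds; "joint_torque": joint torques, N m; "tool_pos": TCP position; "ee_rot": TCP orientation; "wrist_force": force on the tool from outside, world axes, zero at the start; "wrist_torque": the same for the moment, N m; "width": finger opening in m.
Only numpy, scipy, OpenCV 4.12 (cv2) and the standard library are available. Lean on these libraries where they do the work, as an engineer would, in place of code of your own. Each camera call takes 0.05 s, during which the arm holds its last target.

## Task

Lift the long plain sleeve up and off its peg on the stand, lay it centred lengthways in the vee of the dial gauge, and hold it pressed down, firmly but not hard, so that it bears on both flanks of the vee and the spring probe is pushed in for a reading. Finish while holding it there: do not let go. Leave the short flanged sleeve on its peg and everything else on the bench where it is.

Things in the scene. Friction and masses are not known exactly. Their poses are not given: they have to be found in the camera images.
- sleeve_center (a point): centre of the long plain sleeve, the one to be gauged: a bare aluminium tube, 84 mm long, 46 mm outside, 36 mm bore (5 mm wall), about 0.15 kg, no flange. x = the tube's axis. It starts hanging level with its bore over one of the two pegs of the stand (either one), and can slide a few mm along the peg
- short_sleeve: the other sleeve, hanging on the other peg: same bore and outside diameter but only 50 mm long, with a 60 mm flange at one end; not to be taken. Origin at its centre (half-way along, on the axis), x = its axis
- short_sleeve_center (a point): same point: centre of the short flanged sleeve
- rack: aluminium peg stand, screwed down. Origin on the bench below the middle between its two pegs; -x points along the pegs out of the stand (the way sleeves come off), y across the pegs, z up. Foot plate x -60..100 mm, 210 mm wide, 10 mm thick. Behind the sleeves: a crossbar (front face x = 60 mm) on two uprights (y = +-92 mm, x 60..80 mm), top 180 mm above the bench
- peg_left (a point): free end of the peg at y = +65 mm of the stand, on the rod's axis: x = -55, z = 165 mm. A peg is a level 10 mm rod from the crossbar to here, then turns up to a rounded tip 17 mm above its axis, front at x = -60 mm. A sleeve hangs with the top of its bore on the rod (its axis at 152 mm) and must be raised 12 to 26 mm (best 18) to pass over the tip, then drawn out along -x of the stand
- peg_right (a point): the same point of the peg at y = -65 mm of the stand
- gauge: V-anvil dial gauge, screwed down: grey base x -65..135 mm, 100 mm wide, 18 mm high, with two ground steel V-rests one behind the other. Origin on the bench under the middle of the vee; x along the vee, z up. Dial (58 mm across, up to 80 mm high) at the +x end, x 70..130 mm. Between the rests is a 46 mm gap, empty but for the probe (floor at 20 mm), for fingers that hold the sleeve by its middle
- vee_seat (a point): where the centre of the fully seated long sleeve lies: 85 mm above the bench, over the gauge's origin; x along the vee. Sleeve ends are then flush with the outer faces of the rests. Each rest is 19 mm long (|x| = 23 to 42 mm), 72 mm wide, top at 82.5 mm; the vee is 90 degrees, its bottom line 52.5 mm above the bench, its mouth 60 mm wide
- flank_left: the two ground, lightly oiled (slippery) 45-degree flanks on the +y side of the vee (both rests); same frame as the gauge
- flank_right: the two ground 45-degree flanks on the -y side of the vee; same frame as the gauge
- probe_tip (a point): top of the spring probe when free, in the middle of the gap, on the centre line, 66 mm above the bench
- probe (a joint): travel of the vertical spring probe, m: 0 = up (free), 0.004 when the sleeve is fully seated, stop at 0.007. Its spring pushes up with 2.6 N (free) to 3.6 N (seated), more than the sleeve weighs, so the sleeve rises off the flanks unless held down. A push by the hand of 12 to 25 N is right; over 60 N on one side would mark the flanks
- ring_gauge: steel setting ring lying flat on the bench, 58 mm across, 16 mm high; origin under its centre
- caliper: steel caliper lying flat, 200 mm long along x, 8 mm thick; origin on the bench under its beam
- screwdriver: screwdriver lying flat along x; origin on the bench
- bottle: small white bottle, 50 mm across, 130 mm high, at the back; origin under its centre
- pot: dark steel pen pot, 72 mm across, 85 mm high, pens up to 155 mm; origin under its centre
- block: ground steel block standing on end, 50 x 25 x 75 mm high; origin under its centre
Not all that is in view belongs to the job. What is shaped like the part that bears sleeve_center but brown or green is not meant.

How it is judged:
On the way:
1. the long sleeve has been drawn off over the peg's tip, held in the fingers and clear of the stand (x of sleeve_center in the frame of rack below -0.1 m and height (world z) of sleeve_center above 0.12 m and contact force between sleeve and rack below 0.05 N and contact force between the fingers and sleeve above 1 N), for 0.1 s.
At the end, for the whole second after the job is handed in: Long sleeve in the vee: centre within 10 mm lengthways, 3 mm sideways, 1.5 mm in height of the seat, axis within 0.03 rad, probe in over 3 mm, over 1.5 N on each side, fingers on it, at rest, clear of the stand; short sleeve still on its peg, within 25 mm (x of sleeve_center in the frame of vee_seat between -0.01 and 0.01 m and y of sleeve_center in the frame of vee_seat between -0.003 and 0.003 m and z of sleeve_center in the frame of vee_seat below 0.0015 m and angle between the x axis of sleeve_center and the x axis of vee_seat, either way round below 0.03 rad and value of joint probe above 0.003 m and contact force between sleeve and flank_left above 1.5 N and contact force between sleeve and flank_right above 1.5 N and contact force between the fingers and sleeve above 2 N and contact force between sleeve and rack below 0.05 N and linear speed of sleeve below 0.02 m/s and distance of short_sleeve_center from where it was at the start of the episode below 0.025 m and height (world z) of short_sleeve_center above 0.135 m); the arm keeps its last pose, push and grip.
It fails at once if the sleeve is forced into the vee: more than 60 N on one side (contact force between sleeve and flank_left above 60 N or contact force between sleeve and flank_right above 60 N).
It fails at once if the short sleeve or a bystander is moved by more than 25 mm (distance of any of short_sleeve_center, ring_gauge, caliper, screwdriver, bottle, pot, block from where it was at the start of the episode above 0.025 m).
It also fails if it takes over 45 s, if anything falls off the work surface, if the arm or the gripper's body presses on something with over 40 N, if the wrist force passes 120 N, or if a joint passes its speed limit or range.

## Working session

There is one attempt and no reset: what is moved stays moved. The work goes in short steps, Python scripts to look and compute and a shell command to move; the robot and the scene stay as the last step left them, time stands still between calls to the robot, and variables do not carry over. Pictures are saved under pics/ and viewed, and the job is handed in when it is done.

```bash
ls; mkdir -p pics
python3 - <<'E'
from bench import robot
import cv2
o=robot.get_obs();print(o)
for n in("side","top"):
    s=robot.snapshot(n);cv2.imwrite(f"pics/{n}0.png",s["color"][:,:,::-1]);print(n,s["intrinsics"],s["k1"],s["eye"],s["rotation"])
E
```

```text
pics
{'time': 0.0, 'joint_positions': array([ 1.13590586e+00,  8.79317345e-02,  1.37223973e+00, -1.44420256e-05,
        1.68357919e+00, -1.03105484e-01]), 'qvel': array([ 2.28199361e-04,  6.79196108e-05,  4.94237421e-04, -3.09254401e-04,
       -1.96603138e-03,  2.17082064e-03]), 'joint_torque': array([ 3.46199176e-04, -3.40173268e+01, -3.02431154e+01,  7.18262815e-02,
        3.28353408e-02, -1.90000405e-04]), 'tool_pos': array([0.17893473, 0.51950636, 0.20432425]), 'ee_rot': array([-3.14138482e+00,  2.14801679e-03,  1.23900996e+00]), 'wrist_force': array([ 0.13734748,  0.33179509, -0.29393181]), 'wrist_torque': array([ 0.03500029,  0.02220766, -0.03319209]), 'width': 0.0940123210569634}
side [[431.14310684   0.         256.9943679 ]
 [  0.         431.14310684 193.09476697]
 [  0.           0.           1.        ]] -0.014742477231908717 [-0.10075916 -0.80207127  0.8472485 ] [-2.16841051 -0.01292389 -0.70288669]
top [[373.30984882   0.         259.76782737]
 [  0.         373.30984882 195.60270076]
 [  0.           0.           1.        ]] -0.06888814798675781 [ 0.40396601 -0.00371613  1.2827139 ] [-2.97687511  0.02247656 -1.55267356]
```

View pics/side0.png

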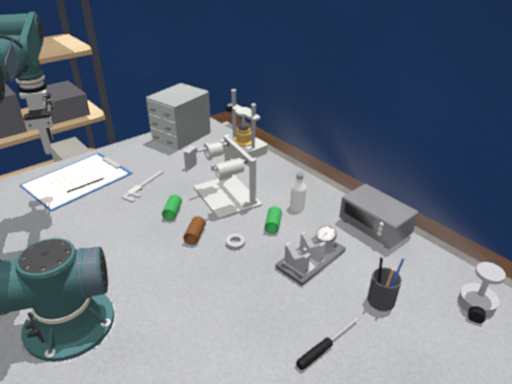

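View pics/top0.png

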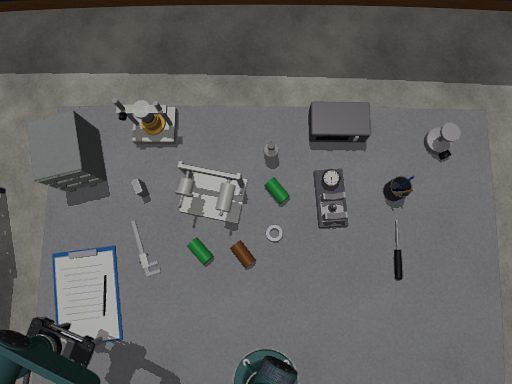

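The side view shows the stand with two sleeves at about (230,168) and (214,150), and the gauge at about (311,250). In the top view the sleeves are at about (226,197) and (186,185), and the gauge at about (331,198). The brown and green tubes lying loose on the bench are decoys. Next I'll enlarge the crops.

```bash
cat > h.py <<'E'
import numpy as np,cv2
from scipy.spatial.transform import Rotation as R
from bench import robot
class Cam:
    def __init__(s,n):
        d=robot.snapshot(n);s.img=d["color"][:,:,::-1].copy();s.K=d["intrinsics"];s.k=d["k1"];s.e=np.array(d["eye"]);s.R=R.from_euler("xyz",d["rotation"]).as_matrix()
    def ray(s,u,v):
        p=cv2.undistortPoints(np.array([[[u,v]]],float),s.K,np.array([s.k,0,0,0,0]))[0,0]
        r=s.R@np.array([p[0],p[1],1]);return r/np.linalg.norm(r)
    def plane(s,u,v,z):
        r=s.ray(u,v);return s.e+r*(z-s.e[2])/r[2]
    def proj(s,P):
        P=np.atleast_2d(P);q=(P-s.e)@s.R;q=q/q[:,2:]
        r2=(q[:,:2]**2).sum(1,keepdims=True);q=q[:,:2]*(1+s.k*r2)
        return q@s.K[:2,:2].T+s.K[:2,2]
def tri(c1,p1,c2,p2):
    a=c1.ray(*p1);b=c2.ray(*p2);A=np.c_[a,-b];t=np.linalg.lstsq(A,c2.e-c1.e,rcond=None)[0]
    x=c1.e+a*t[0];y=c2.e+b*t[1];return (x+y)/2,np.linalg.norm(x-y)
def crop(img,u0,v0,u1,v1,f,name):
    c=cv2.resize(img[v0:v1,u0:u1],None,fx=f,fy=f,interpolation=cv2.INTER_CUBIC)
    for u in range((u0+9)//10*10,u1,10):
        cv2.line(c,((u-u0)*f,0),((u-u0)*f,6),(0,0,255),1)
        if u%20==0: cv2.putText(c,str(u),((u-u0)*f,16),0,.4,(0,0,255),1)
    for v in range((v0+9)//10*10,v1,10):
        cv2.line(c,(0,(v-v0)*f),(6,(v-v0)*f),(0,0,255),1)
        if v%20==0: cv2.putText(c,str(v),(8,(v-v0)*f+4),0,.4,(0,0,255),1)
    cv2.imwrite(name,c)
E
python3 - <<'E'
from h import *
t=Cam("top");s=Cam("side")
crop(t.img,165,150,255,230,7,"pics/tr.png")
crop(s.img,180,125,280,220,6,"pics/sr.png")
crop(t.img,305,160,360,235,8,"pics/tg.png")
crop(s.img,265,215,355,285,7,"pics/sg.png")
for c in(t,s):print(c.plane(256,192,0),c.R[:,0])
E
```

```text
[0.62923616 0.04236463 0.        ] [ 0.0181172  -0.99958324 -0.02247467]
[0.71402496 0.14807972 0.        ] [ 0.76291563 -0.64636888  0.01292353]
```

View pics/tr.png

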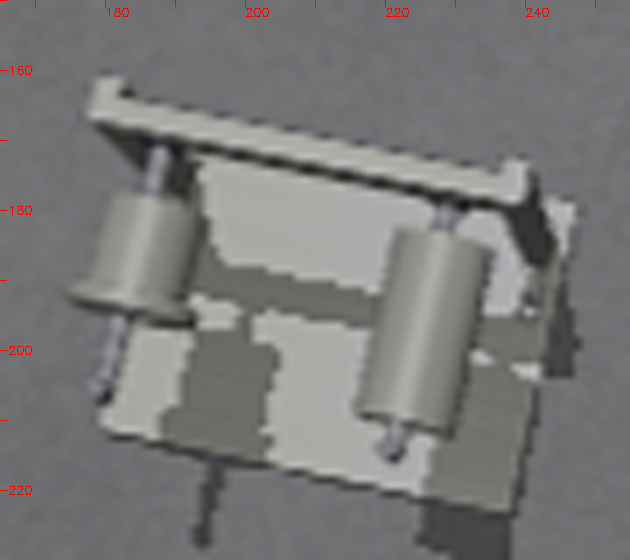

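View pics/sr.png

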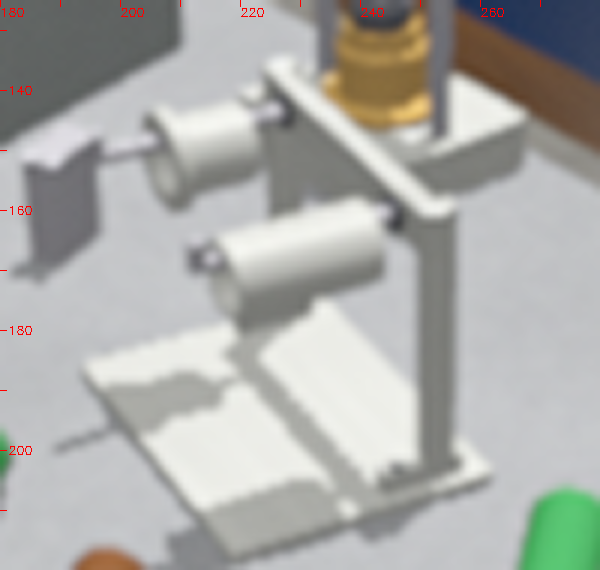

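View pics/tg.png

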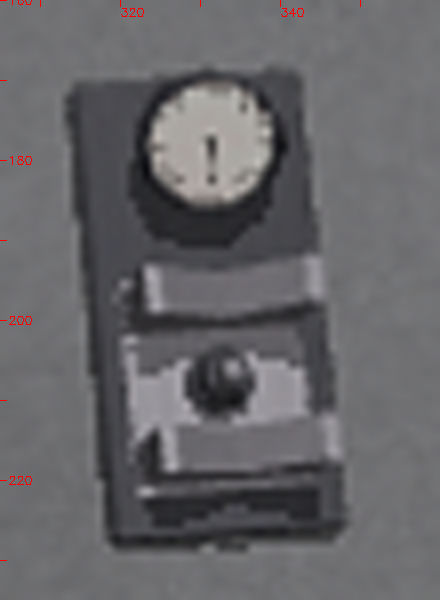

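View pics/sg.png

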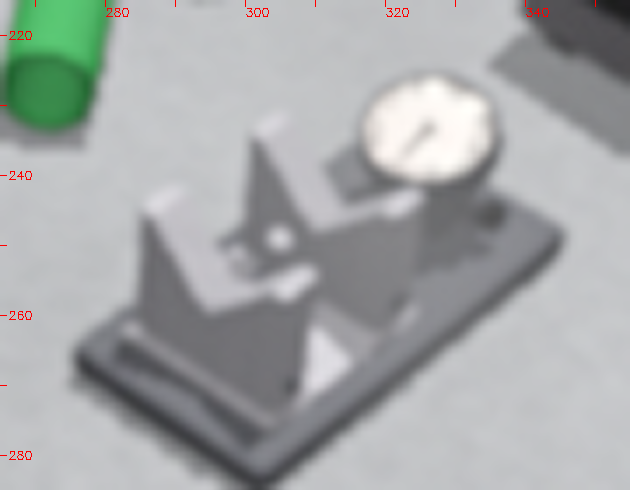

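Two sleeves could be meant: A at top (226,197) / side (236,165), and B at top (186,187) / side (215,150). B has a flange at its front end and is short. A is the long plain tube with no flange, so A is the target, and it hangs on the stand's right peg. The crops confirm this. Next I measure.

```bash
cat > m.py <<'E'
from h import *
t=Cam("top");s=Cam("side")
def fit(obj,img):
    # 2D rigid fit obj(x,y)->world
    o=np.array(obj,float);w=np.array(img,float);oc=o.mean(0);wc=w.mean(0)
    H=(o-oc).T@(w-wc);th=np.arctan2(H[0,1]-H[1,0],H[0,0]+H[1,1])
    c,si=np.cos(th),np.sin(th);M=np.array([[c,-si],[si,c]]);tt=wc-M@oc
    return th,tt,np.linalg.norm(o@M.T+tt-w,axis=1)
print("rack")
for c,p in((t,[(179,211.3),(238,223.5),(246.5,178.5)]),(s,[(193.5,187),(218.5,217.5),(262,203.5)])):
    w=[c.plane(u,v,.01)[:2] for u,v in p];print(fit([(-.06,.105),(-.06,-.105),(.1,-.105)],w))
print("gauge")
for c,p,o in((t,[(314.4,170),(342.2,169),(348.1,227.5),(318.8,228)],[(.135,.05),(.135,-.05),(-.065,-.05),(-.065,.05)]),
  (s,[(276.1,265),(302.1,281),(345.4,248.5)],[(-.065,.05),(-.065,-.05),(.135,-.05)])):
    w=[c.plane(u,v,.018)[:2] for u,v in p];print(fit(o,w))
print("probe",tri(t,(332.5,206.9),s,(304.9,248.9)))
print("rest tops", [t.plane(u,v,.0825) for u,v in((324.5,196.5),(344.7,194.7),(326.5,216),(346.8,214.5))])
print("dial",t.plane(331,176.5,.08))
print("sleeve top")
e=[t.plane(u,v,.152) for u,v in((220.5,182.5),(234.5,186),(215,208.5),(228,212.3))];print(np.array(e))
a=(e[0]+e[1])/2;b=(e[2]+e[3])/2;d=a-b;print((a+b)/2,np.linalg.norm(d),np.linalg.norm(e[0]-e[1]),np.arctan2(d[1],d[0]))
print("peg tip r",tri(t,(220.6,213.8),s,(212.5,167)))
E
python3 m.py
```

```text
rack
(np.float64(-0.17621440676348468), array([0.59534769, 0.19491993]), array([0.00192278, 0.00089443, 0.00216052]))
(np.float64(-0.17132583792726339), array([0.595452  , 0.19108454]), array([0.00519327, 0.00381535, 0.00140882]))
gauge
(np.float64(0.06797306857125841), array([ 0.57308025, -0.21762731]), array([0.00224628, 0.00234048, 0.00306409, 0.00121443]))
(np.float64(0.08494344618018822), array([ 0.57652647, -0.21929571]), array([0.00571166, 0.00760403, 0.00611058]))
probe (array([ 0.57534436, -0.21545206,  0.06210523]), np.float64(0.008118441365421464))
rest tops [array([ 0.60307028, -0.1837582 ,  0.0825    ]), array([ 0.60995731, -0.24966163,  0.0825    ]), array([ 0.53941535, -0.18960093,  0.0825    ]), array([ 0.54520617, -0.25526575,  0.0825    ])]
dial [ 0.67047217 -0.20624955  0.08      ]
sleeve top
[[0.63088246 0.14757578 0.152     ]
 [0.62042731 0.10374845 0.152     ]
 [0.54942873 0.16162709 0.152     ]
 [0.53835116 0.12127748 0.152     ]]
[0.58477242 0.1335572  0.152     ] 0.08327565912744199 0.04505713592875145 -0.19076829075000745
peg tip r (array([0.53135245, 0.14068206, 0.1737578 ]), np.float64(0.0011121638516106574))
```

```bash
cat > e.py <<'E'
from h import *
def edges(c,p0,p1,n=40,w=4):
    """sub-pixel edge points across the segment p0-p1"""
    g=cv2.cvtColor(c.img,cv2.COLOR_BGR2GRAY).astype(np.float32)
    p0=np.array(p0,float);p1=np.array(p1,float);d=(p1-p0)/np.linalg.norm(p1-p0);nrm=np.array([-d[1],d[0]])
    o=np.arange(-w,w+.01,.25);out=[]
    for a in np.linspace(.05,.95,n):
        q=p0+a*(p1-p0)+o[:,None]*nrm
        v=cv2.remap(g,q[:,:1].astype(np.float32),q[:,1:].astype(np.float32),cv2.INTER_LINEAR)[:,0]
        v=np.convolve(v,np.ones(5)/5,'same');gr=np.gradient(v);gr[:4]=gr[-4:]=0
        k=np.argmax(abs(gr));out.append(q[k])
    out=np.array(out,np.float32)
    vx,vy,x,y=cv2.fitLine(out,cv2.DIST_HUBER,0,.01,.01).ravel()
    r=(out-[x,y])@[-vy,vx]
    return (x,y),(vx,vy),np.median(abs(r))
def wline(c,p0,p1,z,**k):
    (x,y),(vx,vy),r=edges(c,p0,p1,**k)
    L=np.hypot(p1[0]-p0[0],p1[1]-p0[1])/2*.9
    if (vx*(p1[0]-p0[0])+vy*(p1[1]-p0[1]))<0:vx,vy=-vx,-vy
    a=c.plane(x-vx*L,y-vy*L,z);b=c.plane(x+vx*L,y+vy*L,z);d=b-a
    return np.array([a[:2],b[:2]]).round(4),np.arctan2(d[1],d[0]).round(4),round(r,2),((x-vx*L,y-vy*L),(x+vx*L,y+vy*L))
E
python3 - <<'E'
from e import *
t=Cam("top");s=Cam("side")
L=[(t,(318.8,228),(314.4,170),0,"g left z0"),(t,(348.1,227.5),(342.2,169),.018,"g right z18"),(t,(318.8,228),(348,227.5),0,"g front z0"),(t,(314.4,169.5),(342.2,168.8),.018,"g back"),
(s,(303,281.5),(345.4,249),.018,"side g right z18"),(s,(277,265.5),(302,282),.018,"side g front"),
(t,(214,208),(220.3,184),.152,"sl L"),(t,(228,211),(234.5,187),.152,"sl R"),(t,(215.5,209),(226.5,212.3),.150,"sl front"),
(t,(179,211.5),(238,223.5),.0,"rack front"),(t,(238,223),(242,200),.01,"rack right")]
im={id(t):t.img.copy(),id(s):s.img.copy()}
for c,a,b,z,n in L:
    l=wline(c,a,b,z);print(n,l[0].tolist(),l[1],l[2])
    cv2.line(im[id(c)],*[tuple(int(round(q*16)) for q in p) for p in l[3]],(0,0,255),1,cv2.LINE_AA,4)
i=im[id(t)];cv2.imwrite("pics/ov.png",cv2.resize(i[150:240,165:360],None,fx=4,fy=4,interpolation=cv2.INTER_NEAREST))
E
```

```text
g left z0 [[0.5231, -0.1709], [0.7064, -0.1551]] 0.0862 0.17
g right z18 [[0.5213, -0.2715], [0.7038, -0.2556]] 0.0871 0.32
g front z0 [[0.5051, -0.1792], [0.5112, -0.2694]] -1.503 0.24
g back [[0.7065, -0.1574], [0.7124, -0.2443]] -1.5031 0.49
side g right z18 [[0.5251, -0.2794], [0.6923, -0.2647]] 0.0873 0.13
side g front [[0.5003, -0.1987], [0.5087, -0.2764]] -1.4644 0.0
sl L [[0.5488, 0.163], [0.6167, 0.1492]] -0.1998 0.25
sl R [[0.5477, 0.1152], [0.6158, 0.1023]] -0.1867 0.25
sl front [[0.5469, 0.1597], [0.5438, 0.128]] -1.6695 0.83
rack front [[0.5542, 0.2823], [0.5182, 0.0962]] -1.7618 0.18
rack right [[0.5255, 0.1041], [0.5968, 0.0904]] -0.1888 0.25
```

View pics/ov.png

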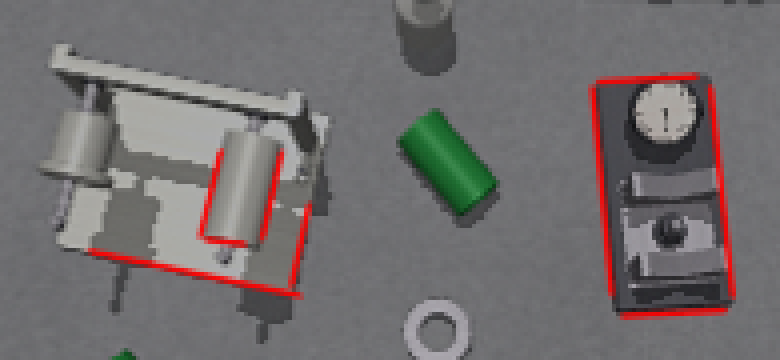

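```bash
cat > w.py <<'E'
from h import *
import sys
def plan(x,y,z,yaw):
    o=robot.get_obs();M=R.from_euler("xyz",o["ee_rot"]);T=R.from_euler("xyz",[np.pi,0,yaw])
    print("t",round(o["time"],2),"pos",o["tool_pos"].round(4),"rpy",o["ee_rot"].round(3),"F",o["wrist_force"].round(2),"T",o["wrist_torque"].round(2),"w",o["width"].round(4))
    print("d tool now mm",(M.inv().apply(np.array([x,y,z])-o["tool_pos"])*1000).round(1),"after turn",(T.inv().apply(np.array([x,y,z])-o["tool_pos"])*1000).round(1),"rot",(M.inv()*T).as_rotvec().round(4))
plan(*map(float,sys.argv[1:]))
E
python3 -m handwheel '{"delta_pos":[[0,0,-28],[0,0,-28],[-21.5,33.7,0],[-21.5,33.7,0],[-21.5,33.7,0],[-21.5,33.7,0],[-21.5,33.7,0],[-21.5,33.7,0]],"rotation":[[0,0,-0.07],[0,0,-0.07],[0,0,0],[0,0,0],[0,0,0],[0,0,0],[0,0,0],[0,0,0]],"claw":[-1,-1,-1,-1,-1,-1,-1,-1]}'; python3 w.py .5845 .1325 .26 1.378
```

```text
time: 1.4
tool_pos: [0.3539, 0.3539, 0.2616]
ee_rot: [3.141, -0.0, 1.379]
wrist_force: [0.1, 0.9, 0.1]
width: 0.0939Traceback (most recent call last):
  File "w.py", line 7, in <module>
    plan(*map(float,sys.argv[1:]))
    ~~~~^^^^^^^^^^^^^^^^^^^^^^^^^^
  File "w.py", line 5, in plan
    print("t",round(o["time"],2),"pos",o["tool_pos"].round(4),"rpy",o["ee_rot"].round(3),"F",o["wrist_force"].round(2),"T",o["wrist_torque"].round(2),"w",o["width"].round(4))
                                                                                                                                                          ^^^^^^^^^^^^^^^^
AttributeError: 'float' object has no attribute 'round'
```

```bash
sed -i 's/o\["width"\].round(4)/round(o["width"],4)/' w.py
python3 -m handwheel '{"delta_pos":[[-21.5,33.7,0],[-21.5,33.7,0],[-21.5,33.7,0],[-21.5,33.7,0],[-21.5,33.7,0],[-21.5,33.7,0],[-21.5,33.7,0],[-21.5,33.7,0]],"rotation":[[0,0,0],[0,0,0],[0,0,0],[0,0,0],[0,0,0],[0,0,0],[0,0,0],[0,0,0]],"claw":[-1,-1,-1,-1,-1,-1,-1,-1]}'; python3 w.py .5845 .1325 .26 1.378
```

```text
time: 2.4
tool_pos: [0.5858, 0.1336, 0.2615]
ee_rot: [3.141, -0.0, 1.379]
wrist_force: [0.4, 0.1, 0.1]
width: 0.0942
t 2.4 pos [0.5858 0.1336 0.2615] rpy [ 3.141 -0.     1.379] F [0.37 0.07 0.13] T [0.06 0.03 0.08] w 0.0942
d tool now mm [-1.4 -1.1  1.5] after turn [-1.4 -1.1  1.5] rot [ 0.0001 -0.0003  0.001 ]
```

```bash
python3 -m handwheel '{"delta_pos":[[-1,-1,20],[0,0,20],[0,0,20],[0,0,10],[0,0,5],[0,0,0],[0,0,0],[0,0,0]],"rotation":[[0,0,0],[0,0,0],[0,0,0],[0,0,0],[0,0,0],[0,0,0],[0,0,0],[0,0,0]],"claw":[-1,-1,-1,-1,-1,-1,-1,-1]}'; python3 w.py .5845 .1325 .133 1.378
python3 - <<'E'
from h import *
t=Cam("top");s=Cam("side")
crop(t.img,165,130,265,230,6,"pics/t1.png");crop(s.img,180,100,290,210,5,"pics/s1.png")
E
```

```text
time: 3.4
tool_pos: [0.5841, 0.1339, 0.1873]
ee_rot: [3.14, -0.001, 1.379]
wrist_force: [-0.6, -0.6, 0.0]
width: 0.0938
t 3.4 pos [0.5841 0.1339 0.1873] rpy [ 3.140e+00 -1.000e-03  1.379e+00] F [-0.62 -0.64  0.03] T [ 0.01 -0.    0.05] w 0.0938
d tool now mm [-1.3  0.6 54.3] after turn [-1.3  0.7 54.3] rot [ 0.0014 -0.0005  0.001 ]
```

View pics/t1.png

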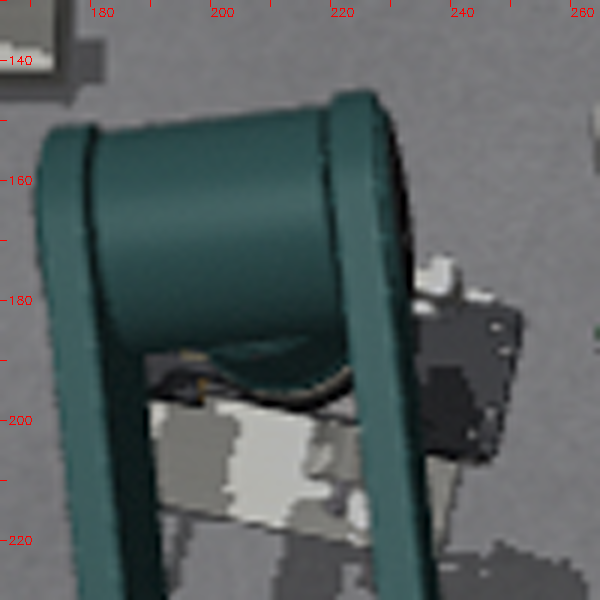

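View pics/s1.png

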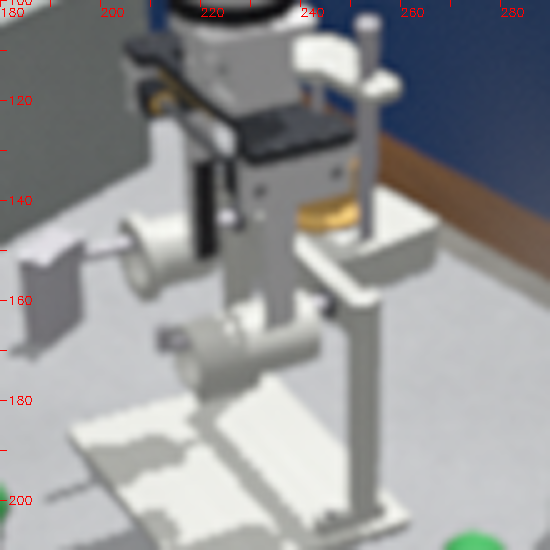

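The side view shows the near finger at about (235,165) and the far finger at about (218,150), one on each side of the sleeve. I'll lower to the axis height.

```bash
python3 -m handwheel '{"delta_pos":[[-1,0.5,10],[0,0,10],[0,0,10],[0,0,10],[0,0,8],[0,0,6],[0,0,0],[0,0,0]],"rotation":[[0,0,0],[0,0,0],[0,0,0],[0,0,0],[0,0,0],[0,0,0],[0,0,0],[0,0,0]],"claw":[-1,-1,-1,-1,-1,-1,-1,-1]}'; python3 w.py .5845 .1325 .133 1.378
python3 - <<'E'
from h import *
s=Cam("side")
crop(s.img,180,120,290,210,6,"pics/s2.png")
# predict: sleeve centre top etc
print(s.proj([[.5845,.1325,.152],[.5845,.1325,.175]]))
E
```

```text
time: 4.5
tool_pos: [0.5843, 0.1328, 0.1329]
ee_rot: [3.141, -0.0, 1.379]
wrist_force: [0.5, 0.2, 0.5]
width: 0.0937
t 4.5 pos [0.5843 0.1328 0.1329] rpy [ 3.141 -0.     1.379] F [0.48 0.25 0.45] T [0.05 0.03 0.  ] w 0.0937
d tool now mm [-0.2  0.2 -0.1] after turn [-0.2  0.2 -0.1] rot [ 0.0008 -0.0003  0.001 ]
[[228.08863958 168.55580296]
 [227.90504252 162.17137547]]
```

View pics/s2.png

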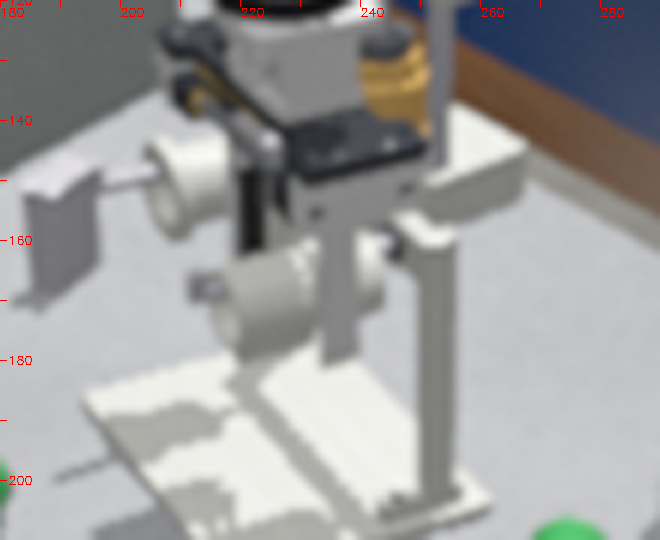

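```bash
python3 -m handwheel '{"delta_pos":[[0,0,0],[0,0,0],[0,0,0],[0,0,0],[0,0,0],[0,0,0],[0,0,0],[0,0,0]],"rotation":[[0,0,0],[0,0,0],[0,0,0],[0,0,0],[0,0,0],[0,0,0],[0,0,0],[0,0,0]],"claw":[1,1,1,1,1,1,1,1]}'; python3 w.py .5845 .1325 .151 1.378
python3 - <<'E'
from h import *
s=Cam("side")
crop(s.img,180,120,290,210,6,"pics/s3.png")
E
```

```text
time: 5.55
tool_pos: [0.584, 0.1327, 0.1324]
ee_rot: [-3.141, 0.0, 1.379]
wrist_force: [0.1, -0.5, -0.5]
width: 0.0456
t 5.55 pos [0.584  0.1327 0.1324] rpy [-3.141  0.     1.379] F [ 0.1  -0.47 -0.51] T [-0.1   0.02  0.06] w 0.0456
d tool now mm [ -0.1   0.5 -18.6] after turn [ -0.1   0.5 -18.6] rot [-0.0001  0.0001  0.001 ]
```

View pics/s3.png

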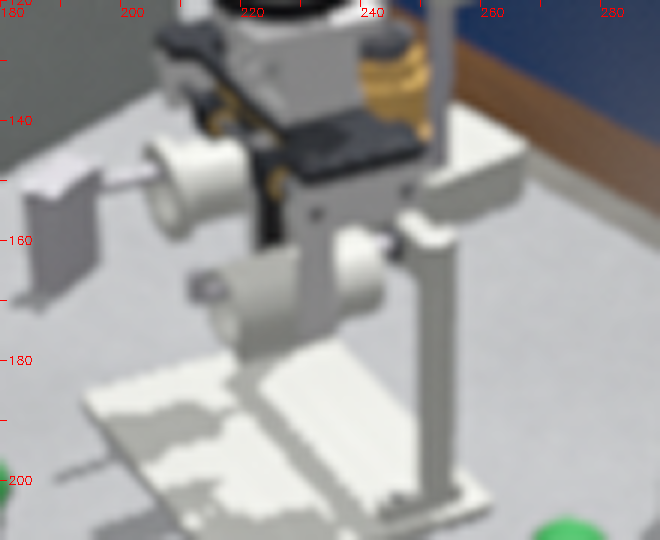

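Gripped: the opening is 45.6 mm, which matches the 46 mm outside diameter, and the finger is centred on the sleeve. Now I lift 18 mm.

```bash
python3 -m handwheel '{"delta_pos":[[0,0,-4],[0,0,-5],[0,0,-5],[0,0,-4.5],[0,0,0],[0,0,0],[0,0,0],[0,0,0]],"rotation":[[0,0,0],[0,0,0],[0,0,0],[0,0,0],[0,0,0],[0,0,0],[0,0,0],[0,0,0]],"claw":[1,1,1,1,1,1,1,1]}'; python3 w.py .5845 .1325 .151 1.378
python3 - <<'E'
from h import *
s=Cam("side")
crop(s.img,180,120,290,210,6,"pics/s4.png")
E
```

```text
time: 6.6
tool_pos: [0.584, 0.1327, 0.1507]
ee_rot: [-3.141, 0.0, 1.379]
wrist_force: [-1.0, 0.1, -1.2]
width: 0.0456
t 6.6 pos [0.584  0.1327 0.1507] rpy [-3.141  0.     1.379] F [-0.95  0.07 -1.19] T [ 0.03 -0.04 -0.01] w 0.0456
d tool now mm [-0.1  0.6 -0.3] after turn [-0.1  0.6 -0.3] rot [-0.0004  0.0001  0.001 ]
```

View pics/s4.png

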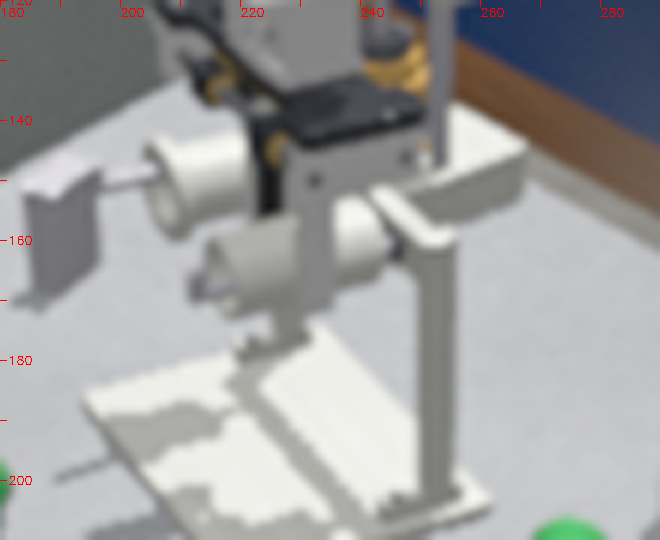

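```bash
python3 -m handwheel '{"delta_pos":[[0,-8,0],[0,-12,0],[0,-15,0],[0,-15,0],[0,-15,0],[0,-15,0],[0,-15,0],[0,-15,0]],"rotation":[[0,0,0],[0,0,0],[0,0,0],[0,0,0],[0,0,0],[0,0,0],[0,0,0],[0,0,0]],"claw":[1,1,1,1,1,1,1,1]}'; python3 w.py .45 .16 .151 1.378
python3 - <<'E'
from h import *
s=Cam("side")
crop(s.img,150,120,280,220,5,"pics/s5.png")
E
```

```text
time: 7.65
tool_pos: [0.4751, 0.1539, 0.1511]
ee_rot: [3.141, -0.0, 1.379]
wrist_force: [0.4, 0.4, -1.4]
width: 0.0455
t 7.65 pos [0.4751 0.1539 0.1511] rpy [ 3.141 -0.     1.379] F [ 0.36  0.43 -1.44] T [ 0.02 -0.02  0.03] w 0.0455
d tool now mm [  1.2 -25.8   0.1] after turn [  1.2 -25.8   0.1] rot [ 0.0002 -0.0002  0.0011]
```

View pics/s5.png

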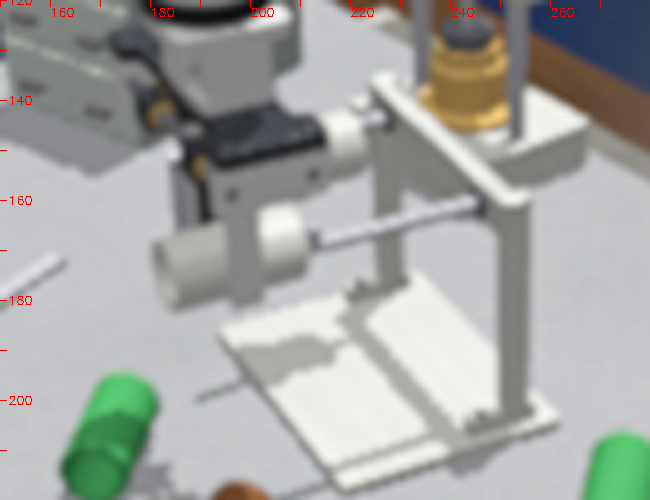

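```bash
python3 -m handwheel '{"delta_pos":[[0,-15,0],[0,-15,0],[0,0,-10],[0,0,-15],[0,0,-10],[0,0,0],[0,0,0],[0,0,0]],"rotation":[[0,0,0],[0,0,0],[0,0,0],[0,0,0],[0,0,-0.07],[0,0,-0.07],[0,0,-0.07],[0,0,-0.069]],"claw":[1,1,1,1,1,1,1,1]}'; python3 w.py .574 -.2168 .186 1.658
```

```text
time: 8.7
tool_pos: [0.4477, 0.1594, 0.1875]
ee_rot: [3.139, -0.0, 1.66]
wrist_force: [0.1, -0.0, -2.2]
width: 0.0457
t 8.7 pos [0.4477 0.1594 0.1875] rpy [ 3.139 -0.     1.66 ] F [ 0.13 -0.05 -2.22] T [ 0.03 -0.03  0.03] w 0.0457
d tool now mm [-385.9   92.3    1.6] after turn [-385.8   93.     1.5] rot [ 0.0022 -0.0002  0.0019]
```

```bash
python3 -m handwheel '{"delta_pos":[[-20,5,0],[-30,7,0],[-30,7,0],[-30,7,0],[-30,7,0],[-30,7,0],[-30,7,0],[-30,7,0]],"rotation":[[0,0,0],[0,0,0],[0,0,0],[0,0,0],[0,0,0],[0,0,0],[0,0,0],[0,0,0]],"claw":[1,1,1,1,1,1,1,1]}'
python3 -m handwheel '{"delta_pos":[[-30,7,0],[-30,7,0],[-30,7,0],[-30,7,0],[-20,5,0],[-16,4,0],[0,0,0],[0,0,0]],"rotation":[[0,0,0],[0,0,0],[0,0,0],[0,0,0],[0,0,0],[0,0,0],[0,0,0],[0,0,0]],"claw":[1,1,1,1,1,1,1,1]}'
python3 w.py .574 -.2168 .14 1.658;  python3 - <<'E'
from h import *
s=Cam("side");t=Cam("top")
crop(s.img,250,170,360,290,5,"pics/s6.png")
crop(t.img,290,140,370,240,6,"pics/t6.png")
E
```

```text
time: 9.7
tool_pos: [0.5217, -0.0665, 0.1874]
ee_rot: [3.14, 0.001, 1.657]
wrist_force: [-0.7, 0.8, -0.8]
width: 0.0454
time: 10.7
tool_pos: [0.5709, -0.2164, 0.186]
ee_rot: [-3.142, -0.001, 1.659]
wrist_force: [0.1, 0.5, -2.0]
width: 0.0456
t 10.7 pos [ 0.5709 -0.2164  0.186 ] rpy [-3.142e+00 -1.000e-03  1.659e+00] F [ 0.12  0.47 -1.96] T [0.02 0.04 0.02] w 0.0456
d tool now mm [-0.7  3.1 46. ] after turn [-0.6  3.1 46. ] rot [-0.0001 -0.0007  0.0006]
```

View pics/s6.png

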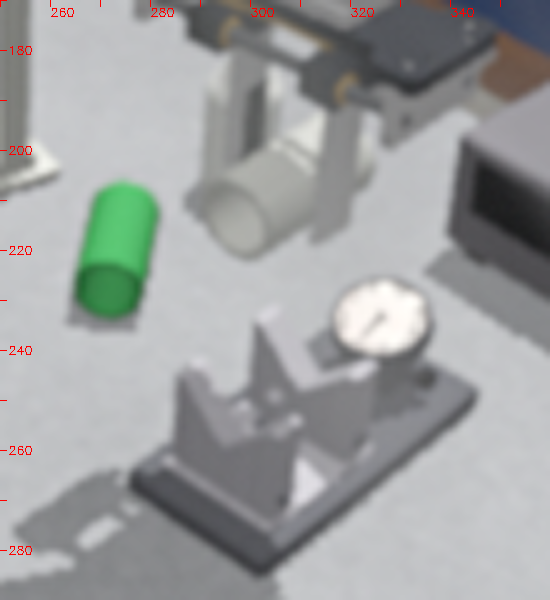

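View pics/t6.png

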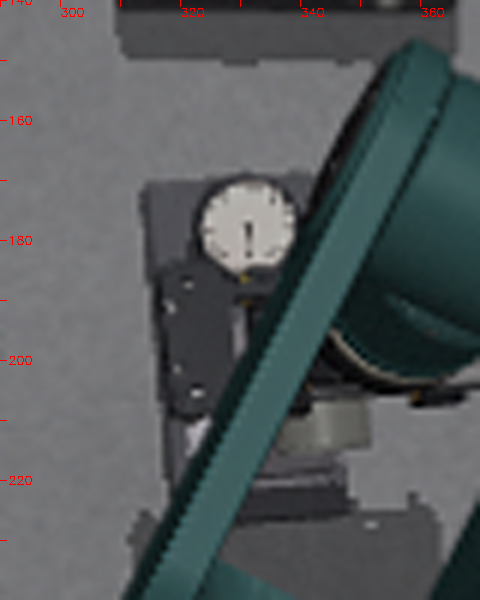

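Run:
```python
from h import *
s=Cam("side");t=Cam("top")
a=np.array([np.cos(.088),np.sin(.088),0]);c=np.array([.5709,-.2164,.205])
n=np.array([-a[1],a[0],0])
im=s.img.copy()
th=np.linspace(0,2*np.pi,60)
for cam,img,nm in((s,im,"s"),):
  for k in(-.042,.042):
    P=c+k*a+.023*(np.cos(th)[:,None]*n+np.sin(th)[:,None]*np.array([0,0,1]))
    cv2.polylines(img,[(cam.proj(P)*16).round().astype(np.int32)],True,(0,0,255),1,cv2.LINE_AA,4)
  # gauge predictions
  g=np.array([.574,-.2168,0])
  for x in(-.042,-.023,.023,.042):
    P=[g+x*a+y*n+np.array([0,0,z]) for y,z in((-.036,.0825),(-.03,.0825),(0,.0525),(.03,.0825),(.036,.0825))]
    cv2.polylines(img,[(cam.proj(P)*16).round().astype(np.int32)],False,(255,0,0),1,cv2.LINE_AA,4)
  P=[g+x*a+y*n+np.array([0,0,.018]) for x,y in((-.065,.05),(-.065,-.05),(.135,-.05),(.135,.05))]
  cv2.polylines(img,[(cam.proj(P)*16).round().astype(np.int32)],True,(0,255,0),1,cv2.LINE_AA,4)
cv2.imwrite("pics/s7.png",cv2.resize(im[180:290,260:360],None,fx=5,fy=5,interpolation=cv2.INTER_NEAREST))
```

```text
(no output)
```

View pics/s7.png

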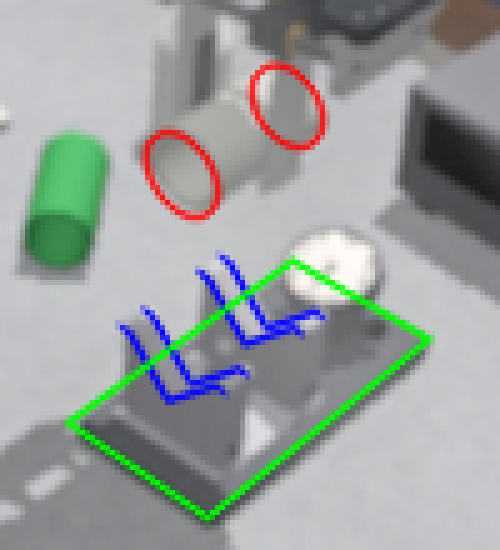

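```bash
python3 -m handwheel '{"delta_pos":[[-0.6,3,10],[0,0,20],[0,0,20],[0,0,20],[0,0,14],[0,0,8],[0,0,0],[0,0,0]],"rotation":[[0,0,0],[0,0,0],[0,0,0],[0,0,0],[0,0,0],[0,0,0],[0,0,0],[0,0,0]],"claw":[1,1,1,1,1,1,1,1]}'
python3 w.py .574 -.2168 .066 1.658;  python3 - <<'E'
from h import *
s=Cam("side");t=Cam("top")
crop(s.img,260,190,360,290,6,"pics/s8.png")
crop(t.img,300,150,370,240,6,"pics/t8.png")
E
```

```text
time: 11.9
tool_pos: [0.5745, -0.2178, 0.0949]
ee_rot: [3.14, 0.001, 1.658]
wrist_force: [-1.1, 0.6, -1.6]
width: 0.0455
t 11.9 pos [ 0.5745 -0.2178  0.0949] rpy [3.140e+00 1.000e-03 1.658e+00] F [-1.12  0.6  -1.61] T [ 0.05  0.01 -0.06] w 0.0455
d tool now mm [ 1.  -0.5 28.9] after turn [ 1.  -0.4 28.9] rot [0.0015 0.0008 0.    ]
```

View pics/s8.png

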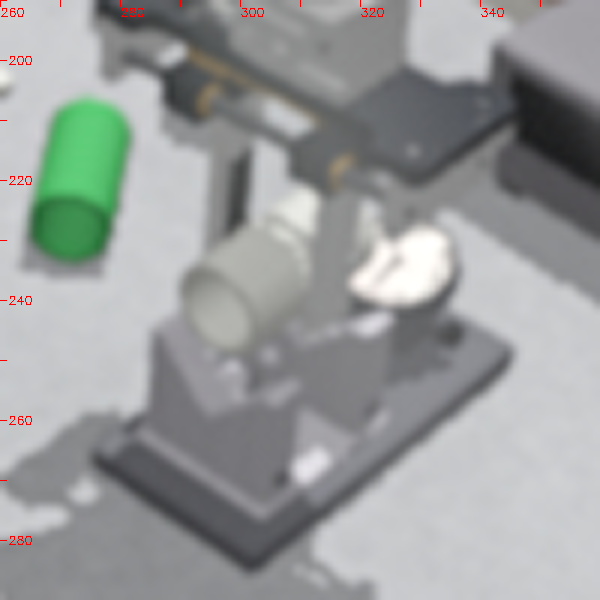

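View pics/t8.png

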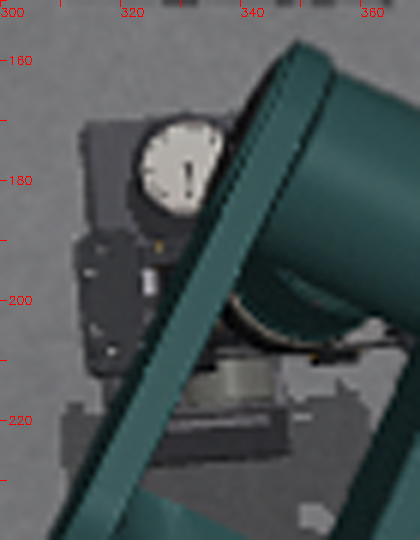

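```bash
python3 -m handwheel '{"delta_pos":[[0,0,5],[0,0,5],[0,0,5],[0,0,3],[0,0,2],[0,0,2],[0,0,0],[0,0,0]],"rotation":[[0,0,0],[0,0,0],[0,0,0],[0,0,0],[0,0,0],[0,0,0],[0,0,0],[0,0,0]],"claw":[1,1,1,1,1,1,1,1]}'
python3 w.py .574 -.2178 .066 1.658;  python3 - <<'E'
from h import *
s=Cam("side");t=Cam("top")
crop(s.img,260,190,360,290,6,"pics/s9.png")
crop(t.img,300,150,370,240,6,"pics/t9.png")
E
```

```text
time: 13.0
tool_pos: [0.5741, -0.2175, 0.0721]
ee_rot: [3.141, 0.0, 1.658]
wrist_force: [-0.2, -1.0, -1.1]
width: 0.0454
t 13.0 pos [ 0.5741 -0.2175  0.0721] rpy [3.141 0.    1.658] F [-0.15 -0.99 -1.1 ] T [ 0.04 -0.08 -0.02] w 0.0454
d tool now mm [-0.2 -0.1  6.1] after turn [-0.2 -0.1  6.1] rot [0.0003 0.0001 0.    ]
```

View pics/s9.png

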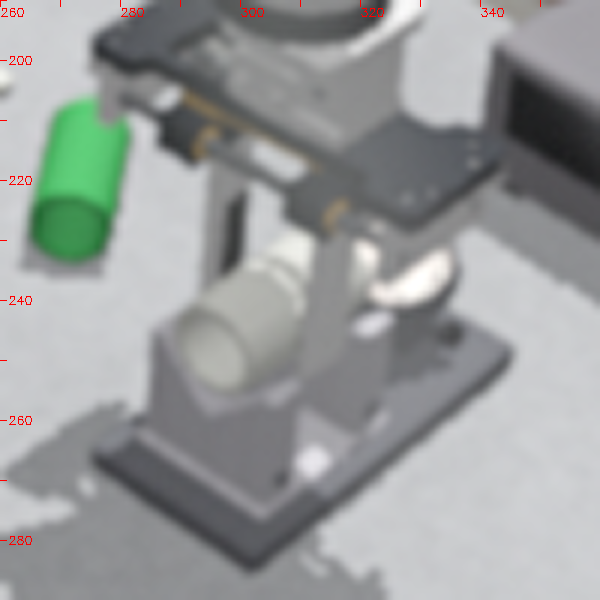

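View pics/t9.png

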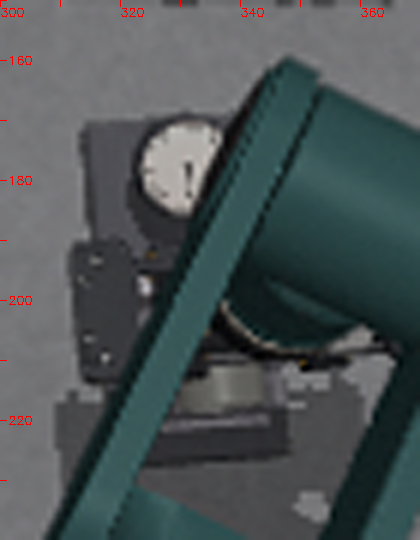

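```bash
python3 -m handwheel '{"delta_pos":[[0,0,1],[0,0,1],[0,0,1],[0,0,0],[0,0,0],[0,0,0],[0,0,0],[0,0,0]],"rotation":[[0,0,0],[0,0,0],[0,0,0],[0,0,0],[0,0,0],[0,0,0],[0,0,0],[0,0,0]],"claw":[1,1,1,1,1,1,1,1]}'
for i in 1 2 3 4 5; do python3 w.py .574 -.2178 .066 1.658; done
```

```text
time: 14.1
tool_pos: [0.574, -0.2175, 0.0691]
ee_rot: [3.141, 0.0, 1.658]
wrist_force: [-0.1, 0.1, 1.6]
width: 0.0456
t 14.1 pos [ 0.574  -0.2175  0.0691] rpy [3.141 0.    1.658] F [-0.12  0.07  1.58] T [0.07 0.12 0.03] w 0.0456
d tool now mm [-0.3 -0.1  3.1] after turn [-0.3 -0.1  3.1] rot [0.0003 0.     0.0001]
t 14.1 pos [ 0.574  -0.2175  0.0691] rpy [3.141 0.    1.658] F [-0.12  0.07  1.58] T [0.07 0.12 0.03] w 0.0456
d tool now mm [-0.3 -0.1  3.1] after turn [-0.3 -0.1  3.1] rot [0.0003 0.     0.0001]
t 14.1 pos [ 0.574  -0.2175  0.0691] rpy [3.141 0.    1.658] F [-0.12  0.07  1.58] T [0.07 0.12 0.03] w 0.0456
d tool now mm [-0.3 -0.1  3.1] after turn [-0.3 -0.1  3.1] rot [0.0003 0.     0.0001]
t 14.1 pos [ 0.574  -0.2175  0.0691] rpy [3.141 0.    1.658] F [-0.12  0.07  1.58] T [0.07 0.12 0.03] w 0.0456
d tool now mm [-0.3 -0.1  3.1] after turn [-0.3 -0.1  3.1] rot [0.0003 0.     0.0001]
t 14.1 pos [ 0.574  -0.2175  0.0691] rpy [3.141 0.    1.658] F [-0.12  0.07  1.58] T [0.07 0.12 0.03] w 0.0456
d tool now mm [-0.3 -0.1  3.1] after turn [-0.3 -0.1  3.1] rot [0.0003 0.     0.0001]
```

The probe has made contact: Fz has risen by about 3 N. I continue in 1 mm steps.

```bash
python3 -m handwheel '{"delta_pos":[[0,0,0.5],[0,0,0.5],[0,0,0],[0,0,0],[0,0,0],[0,0,0],[0,0,0],[0,0,0]],"rotation":[[0,0,0],[0,0,0],[0,0,0],[0,0,0],[0,0,0],[0,0,0],[0,0,0],[0,0,0]],"claw":[1,1,1,1,1,1,1,1]}'
python3 w.py .574 -.2178 .066 1.658
python3 -m handwheel '{"delta_pos":[[0,0,0.5],[0,0,0.5],[0,0,0],[0,0,0],[0,0,0],[0,0,0],[0,0,0],[0,0,0]],"rotation":[[0,0,0],[0,0,0],[0,0,0],[0,0,0],[0,0,0],[0,0,0],[0,0,0],[0,0,0]],"claw":[1,1,1,1,1,1,1,1]}'
python3 w.py .574 -.2178 .066 1.658
```

```text
time: 15.1
tool_pos: [0.574, -0.2175, 0.068]
ee_rot: [3.141, -0.0, 1.658]
wrist_force: [-0.3, 0.3, 1.1]
width: 0.0455
t 15.1 pos [ 0.574  -0.2175  0.068 ] rpy [ 3.141 -0.     1.658] F [-0.33  0.31  1.09] T [ 0.09  0.09 -0.04] w 0.0455
d tool now mm [-0.3 -0.   2. ] after turn [-0.3 -0.   2. ] rot [ 0.0001 -0.0001  0.    ]
time: 16.1
tool_pos: [0.574, -0.2175, 0.0669]
ee_rot: [3.142, -0.0, 1.658]
wrist_force: [-0.2, 0.5, 1.5]
width: 0.0455
t 16.1 pos [ 0.574  -0.2175  0.0669] rpy [ 3.142 -0.     1.658] F [-0.2   0.46  1.54] T [0.15 0.04 0.07] w 0.0455
d tool now mm [-0.3  0.   0.9] after turn [-0.3  0.   0.9] rot [ 0.0001 -0.0001  0.    ]
```

```bash
python3 -m handwheel '{"delta_pos":[[0,0,0.3],[0,0,0.3],[0,0,0],[0,0,0],[0,0,0],[0,0,0],[0,0,0],[0,0,0]],"rotation":[[0,0,0],[0,0,0],[0,0,0],[0,0,0],[0,0,0],[0,0,0],[0,0,0],[0,0,0]],"claw":[1,1,1,1,1,1,1,1]}'
python3 w.py .574 -.2178 .066 1.658
python3 -m handwheel '{"delta_pos":[[0,0,0.3],[0,0,0.3],[0,0,0],[0,0,0],[0,0,0],[0,0,0],[0,0,0],[0,0,0]],"rotation":[[0,0,0],[0,0,0],[0,0,0],[0,0,0],[0,0,0],[0,0,0],[0,0,0],[0,0,0]],"claw":[1,1,1,1,1,1,1,1]}'
python3 w.py .574 -.2178 .066 1.658
```

```text
time: 17.1
tool_pos: [0.574, -0.2175, 0.0663]
ee_rot: [3.142, -0.0, 1.658]
wrist_force: [-1.0, 0.4, 1.5]
width: 0.0453
t 17.1 pos [ 0.574  -0.2175  0.0663] rpy [ 3.142 -0.     1.658] F [-1.02  0.38  1.51] T [0.13 0.08 0.01] w 0.0453
d tool now mm [-0.3  0.   0.3] after turn [-0.3  0.   0.3] rot [ 0.0001 -0.0001  0.    ]
time: 18.1
tool_pos: [0.574, -0.2175, 0.0658]
ee_rot: [3.142, -0.0, 1.658]
wrist_force: [-0.6, 0.8, 1.5]
width: 0.0456
t 18.1 pos [ 0.574  -0.2175  0.0658] rpy [ 3.142 -0.     1.658] F [-0.59  0.77  1.52] T [0.05 0.06 0.07] w 0.0456
d tool now mm [-0.3  0.  -0.2] after turn [-0.3  0.  -0.2] rot [ 0.     -0.0001  0.    ]
```

```bash
python3 -m handwheel '{"delta_pos":[[0,0,0.3],[0,0,0.2],[0,0,0],[0,0,0],[0,0,0],[0,0,0],[0,0,0],[0,0,0]],"rotation":[[0,0,0],[0,0,0],[0,0,0],[0,0,0],[0,0,0],[0,0,0],[0,0,0],[0,0,0]],"claw":[1,1,1,1,1,1,1,1]}'
python3 w.py .574 -.2178 .066 1.658
python3 -m handwheel '{"delta_pos":[[0,0,0.3],[0,0,0.2],[0,0,0],[0,0,0],[0,0,0],[0,0,0],[0,0,0],[0,0,0]],"rotation":[[0,0,0],[0,0,0],[0,0,0],[0,0,0],[0,0,0],[0,0,0],[0,0,0],[0,0,0]],"claw":[1,1,1,1,1,1,1,1]}'
python3 w.py .574 -.2178 .066 1.658
```

```text
time: 19.1
tool_pos: [0.5741, -0.2177, 0.0655]
ee_rot: [3.141, 0.0, 1.658]
wrist_force: [-0.4, 0.2, 5.6]
width: 0.0457
t 19.1 pos [ 0.5741 -0.2177  0.0655] rpy [3.141 0.    1.658] F [-0.41  0.18  5.65] T [ 0.05  0.22 -0.01] w 0.0457
d tool now mm [-0.1 -0.1 -0.5] after turn [-0.1 -0.1 -0.5] rot [ 0.0004  0.0004 -0.0001]
time: 20.1
tool_pos: [0.5742, -0.2178, 0.0654]
ee_rot: [3.141, 0.001, 1.658]
wrist_force: [-1.7, -0.4, 6.3]
width: 0.0454
t 20.1 pos [ 0.5742 -0.2178  0.0654] rpy [3.141e+00 1.000e-03 1.658e+00] F [-1.74 -0.45  6.31] T [-0.01  0.31  0.05] w 0.0454
d tool now mm [ 0.  -0.2 -0.6] after turn [ 0.  -0.2 -0.6] rot [0.0007 0.0006 0.    ]
```

```bash
python3 -m handwheel '{"delta_pos":[[0,0,0.3],[0,0,0.3],[0,0,0],[0,0,0],[0,0,0],[0,0,0],[0,0,0],[0,0,0]],"rotation":[[0,0,0],[0,0,0],[0,0,0],[0,0,0],[0,0,0],[0,0,0],[0,0,0],[0,0,0]],"claw":[1,1,1,1,1,1,1,1]}'
python3 w.py .574 -.2178 .066 1.658
python3 -m handwheel '{"delta_pos":[[0,0,0.3],[0,0,0.3],[0,0,0],[0,0,0],[0,0,0],[0,0,0],[0,0,0],[0,0,0]],"rotation":[[0,0,0],[0,0,0],[0,0,0],[0,0,0],[0,0,0],[0,0,0],[0,0,0],[0,0,0]],"claw":[1,1,1,1,1,1,1,1]}'
python3 w.py .574 -.2178 .066 1.658
```

```text
time: 21.1
tool_pos: [0.5742, -0.2178, 0.0654]
ee_rot: [3.141, 0.001, 1.658]
wrist_force: [-2.1, 0.1, 8.1]
width: 0.0455
t 21.1 pos [ 0.5742 -0.2178  0.0654] rpy [3.141e+00 1.000e-03 1.658e+00] F [-2.06  0.11  8.12] T [0.16 0.49 0.02] w 0.0455
d tool now mm [-0.  -0.2 -0.6] after turn [-0.  -0.2 -0.6] rot [0.0009 0.0008 0.    ]
time: 22.1
tool_pos: [0.5742, -0.2178, 0.0654]
ee_rot: [3.141, 0.001, 1.658]
wrist_force: [-2.5, 1.2, 10.7]
width: 0.0458
t 22.1 pos [ 0.5742 -0.2178  0.0654] rpy [3.141e+00 1.000e-03 1.658e+00] F [-2.51  1.15 10.73] T [0.18 0.63 0.06] w 0.0458
d tool now mm [ 0.  -0.2 -0.6] after turn [ 0.  -0.2 -0.6] rot [0.0011 0.001  0.0001]
```

```bash
python3 -m handwheel '{"delta_pos":[[0,0,0.3],[0,0,0.3],[0,0,0.3],[0,0,0],[0,0,0],[0,0,0],[0,0,0],[0,0,0]],"rotation":[[0,0,0],[0,0,0],[0,0,0],[0,0,0],[0,0,0],[0,0,0],[0,0,0],[0,0,0]],"claw":[1,1,1,1,1,1,1,1]}'
python3 w.py .574 -.2178 .066 1.658
python3 - <<'E'
from h import *
s=Cam("side");t=Cam("top")
crop(s.img,260,190,360,290,6,"pics/s10.png")
crop(t.img,300,150,370,240,6,"pics/t10.png")
E
python3 w.py .574 -.2178 .066 1.658
```

```text
time: 23.1
tool_pos: [0.5742, -0.2178, 0.0654]
ee_rot: [3.14, 0.001, 1.658]
wrist_force: [-3.9, 2.2, 14.4]
width: 0.0459
t 23.1 pos [ 0.5742 -0.2178  0.0654] rpy [3.140e+00 1.000e-03 1.658e+00] F [-3.91  2.21 14.4 ] T [0.28 0.78 0.03] w 0.0459
d tool now mm [ 0.  -0.2 -0.6] after turn [ 0.  -0.2 -0.6] rot [0.0013 0.0011 0.0001]
t 23.2 pos [ 0.5742 -0.2178  0.0653] rpy [3.140e+00 1.000e-03 1.658e+00] F [-3.81  1.21 12.13] T [0.28 0.81 0.04] w 0.0457
d tool now mm [ 0.  -0.2 -0.7] after turn [ 0.  -0.2 -0.7] rot [0.0013 0.0011 0.0001]
```

View pics/s10.png

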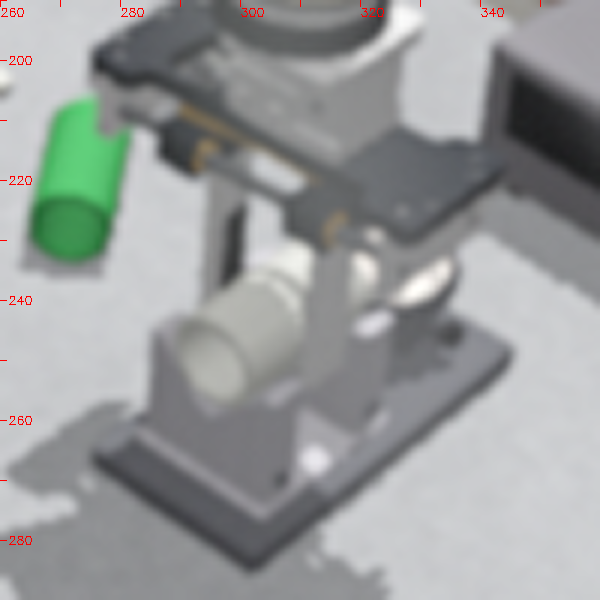

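View pics/t10.png

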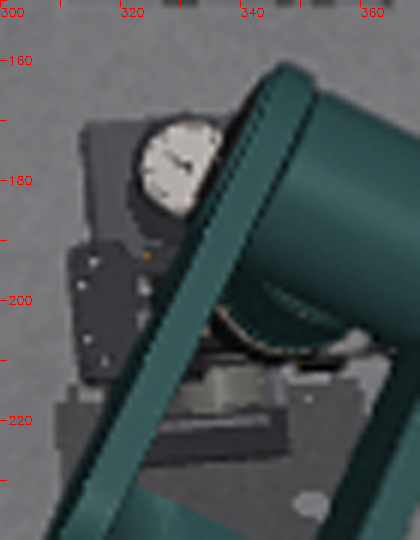

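Run:
```python
from h import *
s=Cam("side")
a=np.array([np.cos(.087),np.sin(.087),0]);g=np.array([.574,-.2168,0])
p=s.proj([g-.042*a+[0,0,.0525],g-.042*a+[0,0,.085],g-.032*a+[0,0,.085]]);print(p,p[1]-p[0],p[2]-p[1])
b=np.array([-a[1],a[0],0]);th=np.linspace(0,2*np.pi,60)
P=g-.042*a+np.array([0,0,.085])+.023*(np.cos(th)[:,None]*b+np.sin(th)[:,None]*np.array([0,0,1]))
q=s.proj(P)-p[0]+[294.7,259.6];print("pred rim in same bias: u",q[:,0].min(),q[:,0].max(),"v",q[:,1].min(),q[:,1].max())
c=cv2.resize(s.img[225:275,275:330],None,fx=12,fy=12,interpolation=cv2.INTER_CUBIC)
cv2.polylines(c,[(((q+.5-[275,225])*12-.5)*16).round().astype(np.int32)],True,(0,0,255),1,cv2.LINE_AA,4)
cv2.imwrite("pics/s11.png",c)
print(robot.get_obs()["wrist_force"])
```

```text
[[293.11840936 259.69500813]
 [293.86320327 250.57028179]
 [296.33132869 248.79024578]] [ 0.74479392 -9.12472634] [ 2.46812542 -1.78003601]
pred rim in same bias: u 288.87670046214583 302.1783461050411 v 242.66799154730697 258.2349915436605
[-4.65195127  0.53739167 11.76612346]
```

View pics/s11.png

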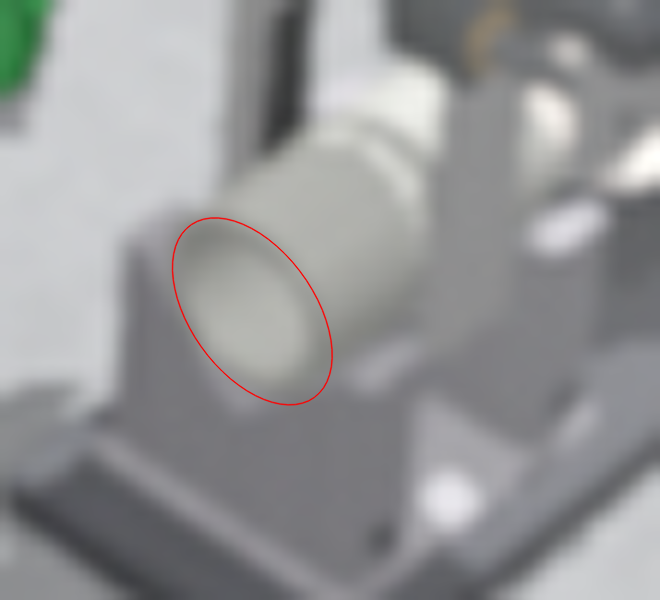

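The sleeve's rim is flush with the rest, and the dial needle has swung. I'll let it settle for one call and check that it is steady.

```bash
python3 -m handwheel '{"delta_pos":[[0,0,0.3],[0,0,0],[0,0,0],[0,0,0],[0,0,0],[0,0,0],[0,0,0],[0,0,0]],"rotation":[[0,0,0],[0,0,0],[0,0,0],[0,0,0],[0,0,0],[0,0,0],[0,0,0],[0,0,0]],"claw":[1,1,1,1,1,1,1,1]}'
python3 w.py .574 -.2178 .066 1.658
python3 - <<'E'
from h import *
s=Cam("side");crop(s.img,150,110,290,220,5,"pics/s12.png")
o=robot.get_obs();print(o["wrist_force"],o["tool_pos"],abs(o["qvel"]).max())
E
```

```text
time: 24.25
tool_pos: [0.5742, -0.2178, 0.0654]
ee_rot: [3.14, 0.001, 1.658]
wrist_force: [-4.8, 1.5, 14.2]
width: 0.0455
t 24.25 pos [ 0.5742 -0.2178  0.0654] rpy [3.140e+00 1.000e-03 1.658e+00] F [-4.81  1.49 14.2 ] T [ 0.3   0.88 -0.02] w 0.0455
d tool now mm [ 0.  -0.2 -0.6] after turn [ 0.  -0.2 -0.6] rot [0.0015 0.0013 0.0001]
[-5.15731531  1.45936432 14.05613481] [ 0.57421085 -0.21782295  0.06536105] 0.001979446874391365
```

View pics/s12.png

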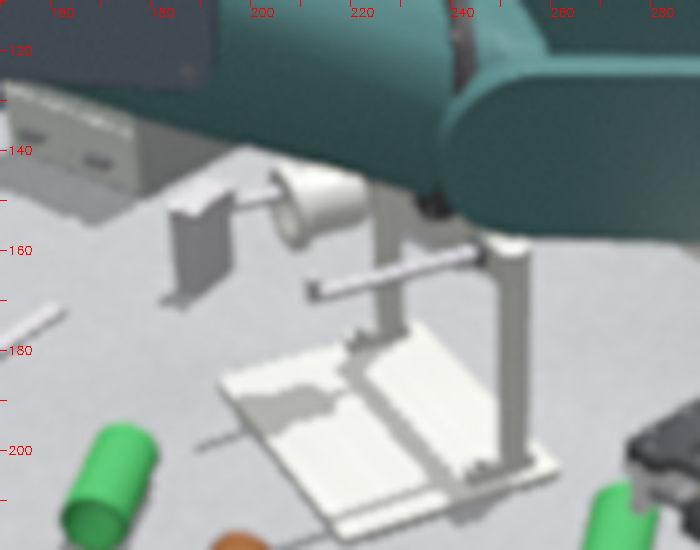

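The picture shows the right peg bare (about 213–245, 158–168) and the short flanged sleeve still on its peg at about (214,152). The push is steady at about 15 N and nothing is moving, so I'll hand in.

```bash
python3 -c "
from bench import robot
robot.close_job()
o=robot.get_obs();print(o['wrist_force'],o['tool_pos'],o['width'])"
```

```text
the job is handed in; nothing more can be done
the job is handed in; nothing more can be done
```

I lifted the long plain sleeve off the stand's right peg and seated it in the vee of the dial gauge. It was still gripped and pressed down when I handed the job in at about 24 s of the 45 s allowed.

- **Seating:** The tool stopped going down at 65.4 mm, which puts the sleeve's axis about 85 mm above the bench, as it should be when seated. In the side view the sleeve's front end was flush with the rest to within about 3 mm, and the dial needle had swung round.
- **Push:** It was about 15–16 N and steady, with only about 1.5 N of sideways force. The fingers measured 45.5 mm apart, so the sleeve was still held, and the arm was at rest.
- **Short sleeve:** It still hangs on its peg in the last picture. I did not re-measure its position or the other objects; I never reached for them, and saw no collision.
- **Not measured, or did not fully agree:**
    - I could not read the force on each flank or the probe travel directly; both are inferred from the push, the height and the dial.
    - My estimates of the gauge's centre line from different features differed by about 4 mm. The low sideways force suggests the sleeve is centred.
    - About 5 N along the sleeve and a 0.9 N m moment built up as I pressed. The front rest may therefore carry somewhat more of the load.

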